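# Turn a filled capsule plate round the corner post and clamp it home

## Task

Push the filled capsule plate against the corner post and swing it a quarter turn round that post, clockwise seen from above, so that its blue index edge faces the clamp, then slide it along the fence until it bears hard on the stop screw: press it there firmly for a moment, about 10 N and never over 30 N, since its capsules stand loose. Leave it touching the screw and close the clamp lever fully on it. Keep the plate flat on the deck and leave the other things on the bench where they are.

Things in the scene. Friction and masses are not known exactly. Their poses are not given: they have to be found in the camera images.
- filler: Bench capsule filler with an aluminium deck 350 x 270 mm, its top 30 mm above the origin. Origin on the bench straight below the corner post's axis; +x from the loading side (robot) to the stop, +y to the clamp side, z up. Deck spans x -160..190, y -70..200 mm. Two steel carrying handles, 30 mm above the deck, run along x at y -52 (x -100..-10) and y 185 mm (x -120..-30).
- post: Fixed round steel corner post, 12 mm diameter, 28 mm high, just before the near end of the fence; origin at its foot on the deck, axes as the filler's.
- fence (a point): White fence on the deck, 16 mm high, along filler x from x 12 to 145 mm. The point lies at deck height in the middle of its guiding face, which looks to filler +y (filler x 78.5, y -9.5 mm).
- stop: Fixed steel stop block, 22 mm high, 50 mm wide; origin on the deck, middle of its near face (filler x 153, y 42 mm). Out of that face, 10 mm up, sticks a 16 mm brass stop screw, set 8 to 14 mm proud, which is not reported and must be felt: its rim is the hard stop. In its middle a rubber pin sticks out 3 mm more and gives way at 0.4 to 1 N until flush, too weak to push the plate back.
- plate: White square plate 100 x 100 x 18 mm, 0.3 to 0.5 kg, full of red capsules 4 mm proud, loose on the deck, friction about 0.6; its corners are cut out square, 14 x 14 mm, for the post to nest in. Origin under its centre; its -x side is the blue edge. Starts blue edge to the robot, axes along the filler's within 0.12 rad, origin 55-75 mm in -x and 42-48 mm in +y of the post (filler axes).
- index_edge (a point): Middle of the plate's blue index edge (at -50, 0, 9 mm in the plate's frame). At the start a push on this edge towards filler +x brings the post into the cut-out at the plate's far right corner; nested, the plate's origin is 42 mm in -x and 42 mm in +y of the post, and after the quarter turn 42 mm in +x and +y.
- clamp (a joint): Eccentric clamp lever turning level on a vertical pivot. 0 to 0.25 rad at the start: open, lever out to filler +y. 1.57: closed, lever to filler -x, along the plate. Grows anticlockwise seen from above, stays where left. Before its end its cam meets a plate that stands by the fence, pushes it onto the fence and squeezes it; 5 to 15 N at the ball moves it.
- clamp_ball (a point): Centre of the black ball, 22 mm diameter, on the end of the clamp lever: 62 mm from the pivot axis, 33 mm above the deck.
- clamp_pivot (a point): On the clamp's vertical pivot axis at the height of the ball's centre (filler x 92, y 105 mm). Under the lever, at plate height, the cam reaches up to 15 mm from this axis; open, it stays clear of the turning plate.
- cap_plate: Spare white capsule plate like the task's plate but with no blue edge and only a few red capsules, lying right of the filler; origin at the centre of its underside. Leave alone.
- tamper: Tamper: white 84 mm square block with a steel bow handle on top, 55 mm high, lying left of the filler; origin under its centre. Leave alone.
- powder_jar: White powder jar, 100 mm diameter, 150 mm high; origin under its centre. Leave alone.
- capsule_bottle: Amber glass bottle with white cap, 64 mm diameter, 100 mm high; origin under its centre. Leave alone.
- beaker: Clear open beaker, 72 mm diameter, 90 mm high; origin under its centre. Leave alone.
- weigh_boat: White open weighing boat, 85 mm square, 22 mm high; origin under its centre. Leave alone.
- sanitiser: Clear pump bottle with a black band, 72 mm diameter, 180 mm high; origin under its centre. Leave alone.
- spatula: Long steel spatula with an orange handle, lying on the bench left of the filler. Leave alone.

How it is judged:
On the way, in this order (a step that is already met when the one before it is completed fails the run):
1. the plate, part way through its turn (30 to 60 degrees), bears on the corner post (contact force between plate and post above 0.2 N and angle between the x axis of plate and the y axis of filler, either way round between 0.52 and 1.05 rad).
2. turned a quarter turn (within 3 degrees), blue edge to the clamp side, the plate is pressed on the stop screw's hard rim with over 2 N for 0.3 s, the clamp still open (under 0.5 rad) (angle between the x axis of plate and the y axis of filler, either way round below 0.05 rad and y of index_edge in the frame of filler above 0.085 m and contact force between plate and stop above 2 N and value of joint clamp below 0.5 rad), for 0.3 s.
3. the clamp lever is closed (over 1.4 rad) with the plate still square and touching the stop screw (angle between the x axis of plate and the y axis of filler, either way round below 0.05 rad and y of index_edge in the frame of filler above 0.085 m and value of joint clamp above 1.4 rad and contact force between plate and stop above 0.15 N), for 0.2 s.
At the end, for the whole second after the job is handed in: Plate flat, still, blue edge to the clamp, square within 0.05 rad, by the fence (origin at filler y 38 to 44.5 mm, x 84 to 97 mm), touching the stop screw or its pin (over 0.15 N); clamp lever closed (over 1.4 rad) (all of step 3 and y of plate in the frame of filler between 0.038 and 0.0445 m and angle between plate's own z axis and vertical below 0.05 rad and x of plate in the frame of filler between 0.084 and 0.097 m and linear speed of plate below 0.01 m/s).
It fails at once if the fingers press on the plate with more than 30 N (contact force between the fingers and plate above 30 N).
It fails at once if the plate is tipped (over 0.1 rad) or lifted (over 8 mm) off the deck (angle between plate's own z axis and vertical above 0.1 rad or z of plate in the frame of filler above 0.038 m).
It fails at once if another thing on the bench is moved by more than 20 mm (distance of any of cap_plate, tamper, powder_jar, capsule_bottle, beaker, weigh_boat, sanitiser, spatula from where it was at the start of the episode above 0.02 m).
It also fails if it takes over 72 s, if anything falls off the work surface, if the arm or the gripper's body presses on something with over 40 N, if the wrist force passes 120 N, or if a joint passes its speed limit or range.

## Robot

A 7-joint arm with a two-finger parallel gripper is mounted at the origin on the work surface. World frame = base frame: x ahead of the robot, y to its left, z up, the work surface at z = 0. Lengths are in m, angles in rad, forces in N, time in s.
With the tool pointing down it reaches from about 0.35 to 0.9 m from the base axis. Payload 8.1 kg.
Tool frame: the origin (TCP) lies at the very end of the fingers, on their centre line; the grasp point (between the pads) lies 19 mm behind it (arm.tcp_to_grasp is the distance from the TCP to the grasp point, in m); z points along the fingers, y is the line along which they close (so a half turn about z gives the same grasp; the last joint's range is limited). The gripper opens to 92 mm and grips with 3 to 60 N. Pads are 19 mm wide; open, the fingers measure 130 mm over their backs; the gripper's body (75 mm by 190 mm) begins 47 mm behind the grasp point.
Start: joints at [-1.219, 0.434, 0.025, 1.573, -0.012, 1.134, -0.075], TCP at [0.275, 0.561, 0.227] pointing down, gripper open.
Joint ranges: [-2.62, 2.62], [-0.44, 2.09], [-1.27, 1.32], [0.08, 2.57], [-1.32, 4.46], [0.12, 2], [-2.74, 2.74]. Speed limits (rad/s): [2.22, 2.22, 3.01, 3.01, 3.14, 3.14, 3.14].

## Interface

Orientations are given as a rotation vector (axis times angle).
In Python, from cell import arm gives the robot as it stands.
- The arm moves only by the shell command python3 nudge.py 'ROWS' [FORCE]. ROWS is a JSON list of rows, 1 to 10 of them, each written [[dx, dy, dz], turn, opening]: dx, dy, dz in normalised numbers (1 is 0.75 m), then a turn about the tool's z in parts of the range, where 1.0 means 90 degrees, then the opening from 0.0 (shut) to 1.0 (fully open); each row shifts and turns the commanded pose from where the row before left it, along the tool's axes as they then stand; what a row does not reach is not made up. A row lasts 1/10 s, in which the tool goes at most 0.05 m and 0.15 rad, less where a joint would pass 70% of its speed; a pose out of reach is approached as far as the arm can. The fingers move at their own pace and stop on an object; FORCE is the grip in N (left out, the last holds). Time passes only in rows, so rows that do not move let the fingers close. It prints the time, the measured TCP pose, the force, the opening and the grip force at its end. Shift and turn numbers lie between -1 and 1, and a call with a number outside is refused. Input that does not fit is refused with a message, and nothing moves.
- arm.observe(): the state, without advancing time (a new reading comes with each control period).
- arm.get_image(name): name is "scene" or "top" or "wrist"; returns a dict with "image" (420x560x3 uint8, blue, green, red), "fx", "fy", "cx", "cy" (pixels), "cam_to_world" (4x4, takes a point from camera to world coordinates); the wrist camera has in their place "mount" (4x4, takes a point from camera to tool coordinates, whose origin is the TCP and whose axes are the flange's). Camera axes: x right, y down, z forward; pixel columns grow to the right and rows downward; lengths in m; the calibration is good to about 2 mm. A picture is of the moment at which its call begins: read the wrist's pose just before it. There is no depth.
- arm.sign_off(): hands the job in; it is judged then, once.
The state is a dict: "clock": time; "joints": joint angles; "dq": joint speeds; "joint_efforts": joint torques, N m; "position": TCP position; "ee_rot": TCP orientation; "force": force on the tool from outside, world axes, zero at the start; "ft_torque": the same for the moment, N m; "width": opening from 0.0 (shut) to 1.0 (fully open); "gripper_force": force on a finger pad.
Only numpy, scipy, OpenCV 4.12 (cv2) and the standard library are available. Lean on these libraries where they do the work, as an engineer would, in place of code of your own. Each camera call takes 0.05 s, during which the arm holds its last target. There are 200 camera calls.

## Working session

There is one attempt and no reset: what is moved stays moved. The work goes in short steps, Python scripts to look and compute and a shell command to move; the robot and the scene stay as the last step left them, time stands still between calls to the robot, and variables do not carry over. Pictures are saved under pics/ and viewed, at most 10 in all, crops included, and the job is handed in when it is done.

```bash
ls; mkdir -p pics
python3 - <<'E'
from cell import arm
import cv2,json,numpy as np
o=arm.observe();print(o)
for n in("top","scene"):
    r=arm.get_image(n);cv2.imwrite(f"pics/{n}0.png",r["image"]);print(n,r["fx"],r["fy"],r["cx"],r["cy"],np.round(r["cam_to_world"],4).tolist())
E
```

```text
cell.py
nudge.py
pics
{'clock': 0.0, 'joints': array([-1.21861927,  0.43519074,  0.02498968,  1.57412759, -0.0115745 ,
        1.13401249, -0.07511418]), 'dq': array([-4.34271473e-04,  6.33222176e-04,  1.99074743e-04, -5.66015812e-04,
       -7.14038992e-05, -6.02349026e-04, -1.48147271e-03]), 'joint_efforts': array([ 9.23732550e-04, -6.67842865e+01,  9.85741764e-01, -3.14457643e+01,
       -6.03548228e-02,  4.27220645e-02,  1.51230051e-04]), 'position': array([0.27437459, 0.56096216, 0.22595342]), 'ee_rot': array([-7.08315007e-01, -3.06050765e+00,  2.48578425e-03]), 'force': array([ 0.22923063, -0.68337048, -0.21653151]), 'ft_torque': array([-0.05519406, -0.03542203, -0.02211324]), 'gripper_force': 0.0, 'width': 1.0019605249616408}
top 433.57908048924907 433.57908048924907 280.79817116665976 212.0107687997346 [[0.0256, -0.9946, 0.1001, 0.4102], [-0.9996, -0.0263, -0.0052, -0.01], [0.0078, -0.0999, -0.995, 1.3351], [0.0, 0.0, 0.0, 1.0]]
scene 440.1776437019184 440.1776437019184 278.3688174359977 207.40507438765934 [[-0.737, 0.5137, -0.4392, 1.1522], [0.6758, 0.5669, -0.4711, 0.6813], [0.007, -0.644, -0.765, 1.2129], [0.0, 0.0, 0.0, 1.0]]
```

View pics/top0.png

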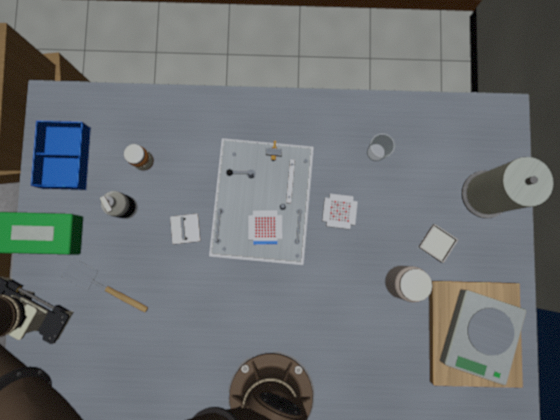

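The top view shows the filler at about px (210-313, 140-264), slightly turned. The plate is at about (265,226) with its blue edge at the bottom, the post at (283,207), the clamp ball at (229,172) and the clamp pivot at (251,175). I'll enlarge this area.

Run:
```python
import cv2
i=cv2.imread("pics/top0.png")[132:272,200:330]
cv2.imwrite("pics/crop.png",cv2.resize(i,None,fx=4.25,fy=4.25,interpolation=cv2.INTER_CUBIC))
```

```text
(no output)
```

View pics/crop.png

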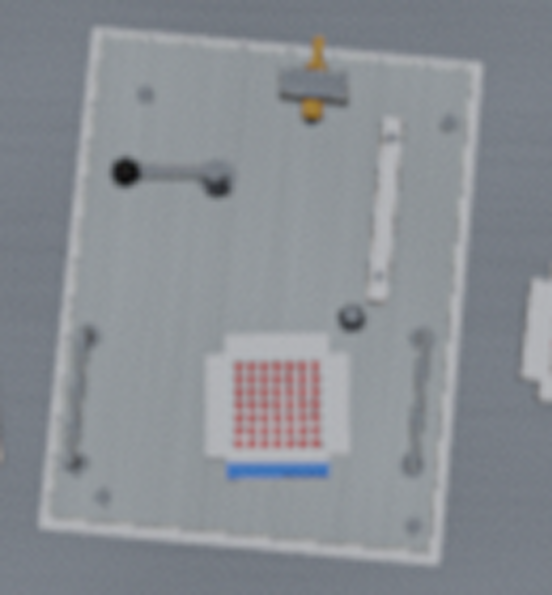

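```bash
cat > h.py <<'E'
import numpy as np,cv2
from scipy.optimize import least_squares
def px2w(r,uv,z):
    T=np.array(r["cam_to_world"]);uv=np.atleast_2d(uv)
    d=np.c_[(uv[:,0]-r["cx"])/r["fx"],(uv[:,1]-r["cy"])/r["fy"],np.ones(len(uv))]@T[:3,:3].T
    return T[:3,3]+d*((z-T[2,3])/d[:,2])[:,None]
def fit2(P,Q): # world = R P + t
    f=lambda p:((P@np.array([[np.cos(p[2]),np.sin(p[2])],[-np.sin(p[2]),np.cos(p[2])]])+p[:2])-Q).ravel()
    s=least_squares(f,[Q[:,0].mean(),Q[:,1].mean(),0]);return s.x,s.fun.reshape(-1,2)
def toF(fp,w):
    c,s=np.cos(fp[2]),np.sin(fp[2]);return (np.atleast_2d(w)[:,:2]-fp[:2])@np.array([[c,-s],[s,c]])
def toW(fp,p):
    c,s=np.cos(fp[2]),np.sin(fp[2]);return np.atleast_2d(p)@np.array([[c,s],[-s,c]])+fp[:2]
E
python3 - <<'E'
from cell import arm
from h import *
r=arm.get_image("top");C=lambda L:np.array(L)/4.25+[200,132]
im=r["image"]
Q=px2w(r,C([(95,28),(482,64),(40,527),(438,562)]),.03)[:,:2]
P=np.array([[.19,.2],[.19,-.07],[-.16,.2],[-.16,-.07]])
fp,res=fit2(P,Q);print("filler",fp,res*1000)
hsv=cv2.cvtColor(im,cv2.COLOR_BGR2HSV)
sub=np.zeros(im.shape[:2],bool);sub[205:255,245:290]=1
red=sub&((hsv[...,0]<12)|(hsv[...,0]>168))&(hsv[...,1]>50)
blue=sub&(hsv[...,0]>100)&(hsv[...,0]<125)&(hsv[...,1]>130)
for n,m,z in(("red",red,.052),("blue",blue,.04)):
    v,u=np.nonzero(m);c=np.c_[u,v]+0.;print(n,len(u),c.mean(0),toF(fp,px2w(r,[c.mean(0)],z))*1000)
    if n=="red":print(cv2.minAreaRect(c.astype(np.float32)))
    else: print(cv2.fitLine(c.astype(np.float32),2,0,.01,.01).ravel())
for n,p,z in(("postTop",(352,314),.058),("ball",(125,172),.063),("pivot",(217,174),.063),("screw",(312,110),.04),("fence end",(380,298),.046),("fence far",(392,118),.046)):
    w=px2w(r,C([p]),z);print(n,w,toF(fp,w)*1000)
# plate arms corners on top z=.048
pc=px2w(r,C([(205,355),(205,458),(350,353),(350,458),(226,335),(328,335)]),.048)
print(toF(fp,pc)*1000)
print("deck pts W", toW(fp,[[0,0],[-.1,.042],[.092,.105]]))
E
```

```text
filler [ 0.55527893 -0.02318819 -0.0668005 ] [[-5.34845117 -4.94881953]
 [-4.53199075  6.14284194]
 [ 5.29300597 -6.20719854]
 [ 4.58743595  5.01317613]]
red 167 [265.20958084 226.08383234] [[-62.41426858  47.55330877]]
((264.5, 226.5), (19.0, 19.0), 90.0)
blue 46 [265.  242.5] [[-110.47736173   43.88908766]]
[  1.    0.  265.  242.5]
postTop [[ 0.5571114  -0.02218974  0.058     ]] [[1.76173916 1.11853865]]
ball [[0.65227569 0.13913182 0.063     ]] [[ 85.94543507 168.43259337]]
pivot [[0.6526016  0.07478101 0.063     ]] [[ 90.56609127 104.24706457]]
screw [[0.70522704 0.00993449 0.04      ]] [[147.4027201   43.05796682]]
fence end [[ 0.57036121 -0.0417475   0.046     ]] [[ 16.28749254 -17.51116736]]
fence far [[ 0.6996261  -0.04723716  0.046     ]] [[145.63052333 -14.36004377]]
[[-3.54922189e+01  1.01051734e+02]
 [-1.07238653e+02  9.38583051e+01]
 [-2.46347164e+01 -3.12243948e-02]
 [-9.78806047e+01 -6.79397783e+00]
 [-2.00962091e+01  8.77913528e+01]
 [-1.34321690e+01  1.65168727e+01]]
deck pts W [[ 0.55527893 -0.02318819]
 [ 0.45830549  0.02539322]
 [ 0.65408257  0.07543655]]
```

```bash
cat >> h.py <<'E'
FP=np.array([.5558,-.0228,-.067])
from scipy.spatial.transform import Rotation as Ro
def state(arm):
    o=arm.observe();R=Ro.from_rotvec(o["ee_rot"]).as_matrix()
    p=o["position"];f=toF(FP,p[None])[0]
    a=-R[:2,0];psi=np.arctan2(a[1],a[0])-FP[2]
    c,s=np.cos(FP[2]),np.sin(FP[2]);F=o["force"]
    print("t%.1f filler mm"%o["clock"],(f*1000).round(1),"z",round(p[2]*1000,1),"psi",round(psi,3),"F_filler",np.round([c*F[0]+s*F[1],-s*F[0]+c*F[1],F[2]],1),"q7",round(o["joints"][6],2),"tilt",round(R[2,2],4))
    return p,R,psi
def go(arm,x,y,z,psi):
    p,R,ps=state(arm);w=np.r_[toW(FP,[[x/1000,y/1000]])[0],z]
    d=(psi-ps+np.pi)%(2*np.pi)-np.pi
    print("tool delta",(R.T@(w-p)).round(4),"turn",round(-d,3))
E
python3 - <<'E'
from cell import arm
from h import *
go(arm,-150,54,.12,0)
for d in(.05,.1):
    c=np.array([-101.5,54]);R=np.array([[np.cos(d),np.sin(d)],[-np.sin(d),np.cos(d)]]);print(d,R@c-c)
E
```

```text
t0.1 filler mm [-319.8  563.8] z 226.2 psi -0.388 F_filler [ 0.2  0.5 -0.5] q7 -0.08 tilt -1.0
tool delta [-0.35   -0.4076  0.1067] turn -0.388
0.05 [2.82572371 5.00539974]
0.1 [5.89808172 9.86331671]
```

Units first: shifts go in shares of 0.75 m and turns go in shares of 90 degrees. So -0.029 m / 0.75 = -0.0387, -0.025 m / 0.75 = -0.0333.

```bash
python3 nudge.py '[[[-0.0333,-0.0387,0],0,0],[[-0.0333,-0.0387,0],0,0],[[-0.0333,-0.0387,0],0,0],[[-0.0333,-0.0387,0],0,0],[[-0.0333,-0.0387,0],0,0],[[-0.0333,-0.0387,0],0,0],[[-0.0333,-0.0387,0],0,0],[[-0.0333,-0.0387,0],0,0],[[-0.0333,-0.0387,0],0,0],[[-0.0333,-0.0387,0],0,0]]' 10; python3 nudge.py '[[[-0.0333,-0.0387,0.0133],0,0],[[-0.0333,-0.0387,0.0267],0,0],[[-0.0333,-0.0387,0.0267],0,0],[[-0.0333,-0.0387,0.0267],0,0],[[0,0,0.0267],-0.0828,0],[[0,0,0],-0.0828,0],[[0,0,0],-0.0828,0],[[0,0,0],0,0]]'
python3 -c "
from cell import arm
from h import *
go(arm,-150,54,.036,0)"
```

```text
clock: 1.15
position: [0.3718, 0.1895, 0.2267]
ee_rot: [0.708, 3.061, 0.0]
force: [1.2, -0.3, 0.4]
width: 0.179
gripper_force: 0.0
clock: 1.95
position: [0.4105, 0.0428, 0.1365]
ee_rot: [-0.099, -3.14, 0.0]
force: [-0.3, 0.8, -0.5]
width: 0.006
gripper_force: 0.0
t1.9 filler mm [-149.4   55.7] z 136.5 psi 0.004 F_filler [-0.4  0.7 -0.5] q7 1.36 tilt -1.0
tool delta [ 0.0006 -0.0017  0.1005] turn 0.004
```

Scaled: 0.03 m / 0.75 = 0.04, 0.025 m / 0.75 = 0.0333, 0.004 rad / 1.5708 = 0.0025.

```bash
python3 nudge.py '[[[-0.008,-0.0027,0.04],0.0025,0],[[0,0,0.04],0,0],[[0,0,0.0333],0,0],[[0,0,0.02],0,0],[[0,0,0],0,0],[[0,0,0],0,0]]'
python3 - <<'E'
from cell import arm
from h import *
state(arm)
r=arm.get_image("scene");i=r["image"]
# crop around filler
T=np.array(r["cam_to_world"]);w=np.r_[toW(FP,[[0,.05]])[0],.03]
c=T[:3,:3].T@(w-T[:3,3]);u,v=int(r["fx"]*c[0]/c[2]+r["cx"]),int(r["fy"]*c[1]/c[2]+r["cy"]);print(u,v)
cv2.imwrite("pics/s1.png",cv2.resize(i[max(0,v-95):v+95,max(0,u-130):u+130],None,fx=3,fy=3,interpolation=cv2.INTER_CUBIC))
E
```

```text
clock: 2.55
position: [0.4165, 0.0406, 0.037]
ee_rot: [-0.112, -3.139, 0.0]
force: [-0.5, 0.2, 0.6]
width: 0.005
gripper_force: 0.0
t2.5 filler mm [-143.2   53.9] z 37.0 psi -0.004 F_filler [-0.5  0.2  0.6] q7 1.45 tilt -1.0
274 233
```

View pics/s1.png

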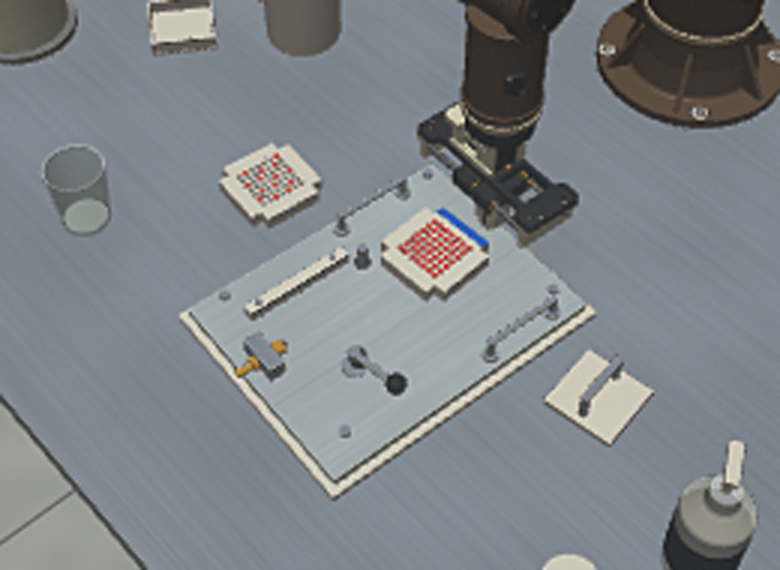

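The gripper is down on the deck behind the blue edge (about (460,228) in the crop) and clear of everything. Now I'll push the plate to the post.

Scaled: -0.004 m / 0.75 = -0.0053.

```bash
sed -i 's/^FP=.*/FP=np.array([.5568,-.0222,-.067])/' h.py
python3 nudge.py '[[[-0.0053,0,0],0,0],[[-0.0053,0,0],0,0],[[-0.0053,0,0],0,0],[[-0.0053,0,0],0,0],[[-0.0053,0,0],0,0],[[-0.0053,0,0],0,0]]'|grep force:
python3 nudge.py '[[[-0.0053,0,0],0,0],[[-0.0053,0,0],0,0],[[-0.004,0,0],0,0]]'|grep force:
python3 nudge.py '[[[-0.004,0,0],0,0],[[-0.004,0,0],0,0]]'|grep force:
python3 -c "
from cell import arm
from h import *
go(arm,-101.5,54,.037,0)"
```

```text
force: [-4.6, 0.8, 3.2]
gripper_force: 2.0
force: [-1.7, 0.9, 0.1]
gripper_force: 1.2
force: [-3.7, 0.8, 1.0]
gripper_force: 1.8
t3.7 filler mm [-103.1   53.2] z 36.7 psi -0.002 F_filler [-3.8  0.6  1. ] q7 1.48 tilt -1.0
tool delta [-0.0016  0.0008 -0.0003] turn -0.002
```

Scaled: 0.005 m / 0.75 = 0.0067, -0.0028 m / 0.75 = -0.0037, 0.05 rad / 1.5708 = 0.0318.

```bash
python3 nudge.py '[[[-0.0033,0.0013,0],0,0],[[-0.0037,0.0067,0],0.0318,0],[[-0.0037,0.0067,0],0.0318,0],[[-0.0037,0.0067,0],0.0318,0],[[-0.0037,0.0067,0],0.0318,0]]'|grep force:
python3 nudge.py '[[[-0.0037,0.0067,0],0.0318,0],[[-0.0037,0.0067,0],0.0318,0],[[-0.0037,0.0067,0],0.0318,0],[[-0.0037,0.0067,0],0.0318,0]]'|grep force:
python3 - <<'E'
from cell import arm
from h import *
p,R,ps=state(arm);c,s=np.cos(ps),np.sin(ps)
print("should be",np.array([[c,-s],[s,c]])@[-101.5,54])
r=arm.get_image("top");cv2.imwrite("pics/t2.png",cv2.resize(r["image"][132:272,200:330],None,fx=4.25,fy=4.25,interpolation=cv2.INTER_CUBIC))
E
```

```text
force: [-1.8, -0.3, -0.5]
gripper_force: 0.8
force: [-3.3, 1.7, 2.3]
gripper_force: 1.8
t4.6 filler mm [-71.9  89.7] z 36.7 psi -0.404 F_filler [-3.4  1.5  2.3] q7 1.12 tilt -1.0
should be [-72.12854896  89.53056699]
```

View pics/t2.png

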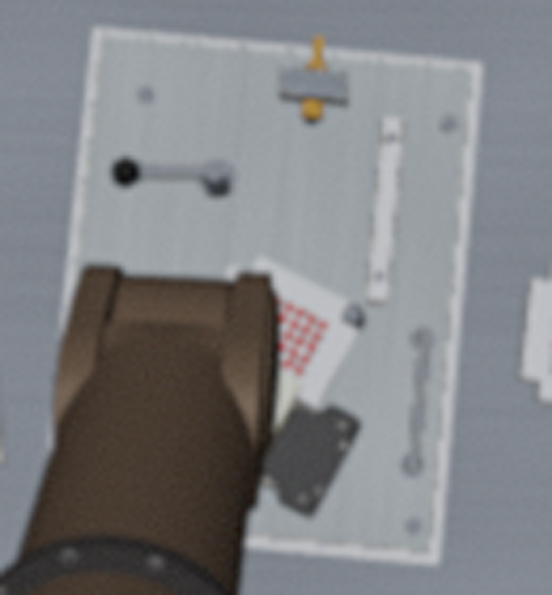

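The plate is swinging about the post (crop (352,315)), which sits in its cut-out. I'll continue the arc.

Scaled: 0.005 m / 0.75 = 0.0067, -0.003 m / 0.75 = -0.004, 0.05 rad / 1.5708 = 0.0318.

```bash
python3 nudge.py '[[[-0.004,0.0067,0],0.0318,0],[[-0.004,0.0067,0],0.0318,0],[[-0.004,0.0067,0],0.0318,0],[[-0.004,0.0067,0],0.0318,0],[[-0.004,0.0067,0],0.0318,0]]'|grep force:
python3 nudge.py '[[[-0.004,0.0067,0],0.0318,0],[[-0.004,0.0067,0],0.0318,0],[[-0.004,0.0067,0],0.0318,0],[[-0.004,0.0067,0],0.0318,0],[[-0.0037,0.0067,0],0.0318,0]]'|grep force:
python3 nudge.py '[[[-0.0037,0.0067,0],0.0318,0],[[-0.0037,0.0067,0],0.0318,0],[[-0.0037,0.0067,0],0.0318,0],[[-0.0037,0.0067,0],0.0318,0],[[-0.0037,0.0067,0],0.0318,0]]'|grep force:
python3 nudge.py '[[[-0.0037,0.0067,0],0.0318,0],[[-0.0037,0.0067,0],0.0318,0]]'|grep force:
python3 - <<'E'
from cell import arm
from h import *
p,R,ps=state(arm);c,s=np.cos(ps),np.sin(ps)
print("should be",np.array([[c,-s],[s,c]])@[-101.5,54])
go(arm,54,101.5,.037,-1.571)
E
```

```text
force: [-7.0, 6.0, 3.8]
gripper_force: 4.0
force: [-3.5, 8.9, 0.9]
gripper_force: 4.6
force: [-0.4, 8.8, -1.4]
gripper_force: 4.2
force: [1.3, 9.2, -1.1]
gripper_force: 4.2
t6.3 filler mm [ 22. 116.] z 36.8 psi -1.25 F_filler [ 0.7  9.3 -1.1] q7 0.47 tilt -1.0
should be [ 19.24826313 113.34793499]
t6.3 filler mm [ 22. 116.] z 36.8 psi -1.25 F_filler [ 0.7  9.3 -1.1] q7 0.47 tilt -1.0
tool delta [-0.0239  0.0258 -0.0002] turn 0.321
```

Run:
```python
from cell import arm
from h import *
r=arm.get_image("scene");i=r["image"]
cv2.imwrite("pics/s3.png",cv2.resize(i[158:308,174:374],None,fx=4,fy=4,interpolation=cv2.INTER_CUBIC))
```

```text
(no output)
```

View pics/s3.png

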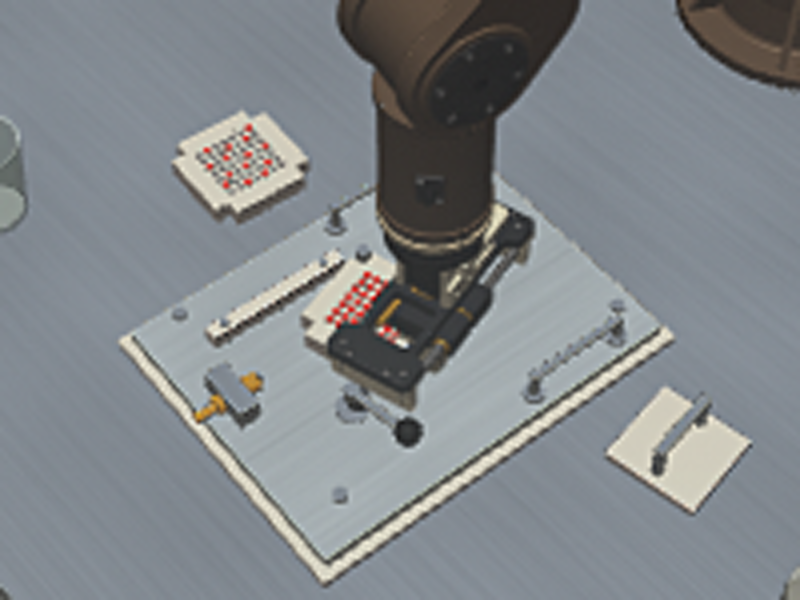

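Run:
```python
from cell import arm
from h import *
r=arm.get_image("scene")
C=lambda L:np.array(L)/4+[174,158]
print((toF(FP,px2w(r,C([(310,290),(352,264),(303,318),(331,342),(330,318),(371,273)]),.049))*1000).round(1))
print((toF(FP,px2w(r,C([(212,327),(336,255)]),.046))*1000).round(1),"fence top line")
print((toF(FP,px2w(r,C([(363,249)]),.058))*1000).round(1),"post")
im=cv2.resize(r["image"][208:258,238:288],None,fx=12,fy=12,interpolation=cv2.INTER_CUBIC);cv2.imwrite("pics/s4.png",im)
```

```text
[[60.4  4.8]
 [16.7  4.7]
 [81.9 24.3]
 [78.4 57.7]
 [64.7 38. ]
 [10.  22.1]]
[[144.2 -16.3]
 [ 20.1 -13.2]] fence top line
[[3.9 3.4]] post
```

View pics/s4.png

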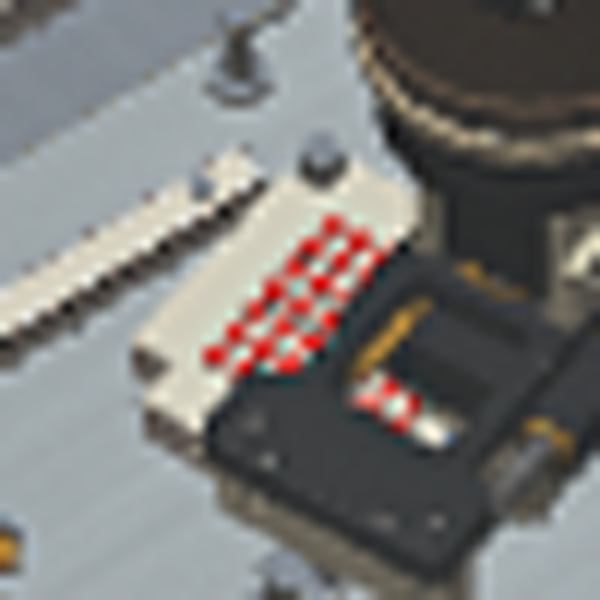

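Run:
```python
from cell import arm
from h import *
r=arm.get_image("scene")
C=lambda L:np.array(L)/12+[238-.5,208-.5]
a=toF(FP,px2w(r,C([(335,222),(212,357),(265,187),(135,350),(145,400),(210,435),(355,168),(415,200)]),.05))*1000
print(a.round(1))
for i in(0,2,4,6): d=a[i+1]-a[i];print(np.arctan2(d[1],d[0]),np.hypot(*d))
```

```text
[[13.3 19.1]
 [67.9 35.1]
 [21.1 -2.8]
 [82.9 20.2]
 [90.7 35.3]
 [83.8 55.5]
 [-2.7  7.4]
 [-8.9 26.8]]
0.28495853933778237 56.819865202276254
0.3561960615175529 65.88985385892396
1.8979188077570497 21.31332895463639
1.8789710140154627 20.320359500620153
```

Scaled: 0.004 m / 0.75 = 0.0053, -0.0027 m / 0.75 = -0.0036, 0.05 rad / 1.5708 = 0.0318.

```bash
python3 nudge.py '[[[-0.0036,0.0053,0],0.0318,0],[[-0.0036,0.0053,0],0.0318,0],[[-0.0036,0.0053,0],0.0318,0]]'|grep force:
python3 nudge.py '[[[-0.0036,0.0053,0],0.0318,0],[[-0.0036,0.0053,0],0.0318,0],[[-0.0036,0.0053,0],0.0318,0],[[-0.0013,0.0013,0],0.0127,0]]'|grep force:
python3 - <<'E'
from cell import arm
from h import *
go(arm,52,101.5,.037,-1.571)
r=arm.get_image("scene")
im=cv2.resize(r["image"][208:258,233:293],None,fx=12,fy=12,interpolation=cv2.INTER_CUBIC);cv2.imwrite("pics/s5.png",im)
E
```

```text
force: [3.7, 11.8, -0.5]
gripper_force: 5.9
force: [10.2, 15.6, 0.1]
gripper_force: 8.0
t7.2 filler mm [ 53.1 106.2] z 37.9 psi -1.568 F_filler [ 9.1 16.2  0.1] q7 0.24 tilt -1.0
tool delta [-0.0047 -0.0011  0.0009] turn 0.003
```

View pics/s5.png

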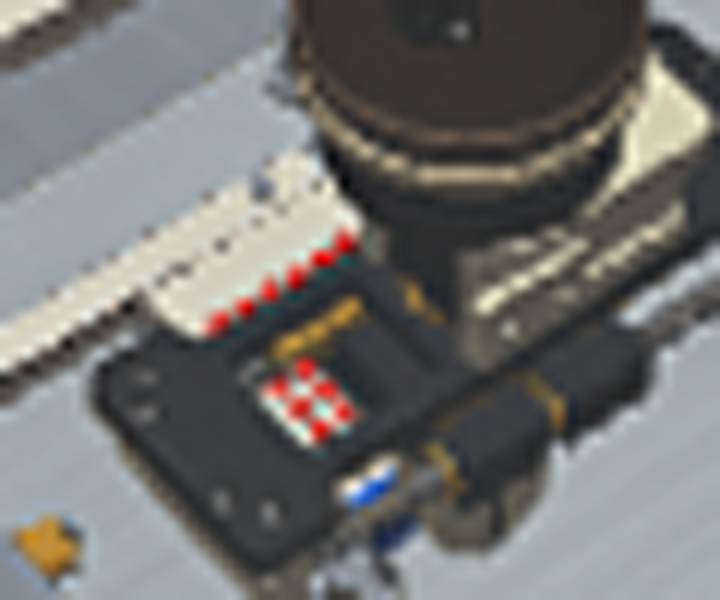

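The plate looks square along the fence, with its near edge by the post. I'll back off, lift, and come round to the near side.

Scaled: -0.03 m / 0.75 = -0.04, -0.02 m / 0.75 = -0.0267, -0.14 rad / 1.5708 = -0.0891.

```bash
python3 nudge.py '[[[0.0053,0,0],0,0],[[0.008,0,0],0,0],[[0.008,0,0],0,0],[[0,0,-0.0267],0,0],[[0,0,-0.04],0,0],[[0,0,-0.04],0,0],[[0,-0.04,0],-0.0637,0],[[0,-0.04,0],-0.0891,0],[[0,-0.04,0],-0.0891,0],[[0,0,0],-0.0891,0]]'|grep force:
python3 nudge.py '[[[0,0,0],-0.0891,0],[[0,0,0],-0.0891,0],[[0,0,0],-0.0891,0],[[0,0,0],-0.0891,0],[[0,0,0],-0.0891,0],[[0,0,0],-0.0891,0],[[0,0,0],-0.0891,0],[[0,0,0],-0.0446,0],[[0,0,0],0,0]]'|grep force:
python3 - <<'E'
from cell import arm
from h import *
go(arm,-36,44,.037,0)
E
```

```text
force: [0.6, 0.8, 0.4]
gripper_force: 0.0
force: [-0.2, 0.3, 0.1]
gripper_force: 0.0
t9.2 filler mm [-40.4 105.9] z 116.7 psi -0.001 F_filler [-0.2  0.3  0.1] q7 1.42 tilt -1.0
tool delta [-0.0045 -0.0618  0.0797] turn -0.001
```

Scaled: -0.034 m / 0.75 = -0.0453, -0.03 m / 0.75 = -0.04.

```bash
python3 nudge.py '[[[0,-0.04,0],0,0],[[-0.0053,-0.0453,0],0,0],[[0,0,0.04],0,0],[[0,0,0.04],0,0],[[0,0,0.0253],0,0],[[0,0,0],0,0]]'|grep force:
python3 - <<'E'
from cell import arm
from h import *
state(arm)
for n in("top","scene"):
    r=arm.get_image(n);im=r["image"];cv2.imwrite(f"pics/{n}6.png",im)
    hsv=cv2.cvtColor(im,cv2.COLOR_BGR2HSV)
    g=np.stack(np.meshgrid(np.arange(560),np.arange(420)),-1).reshape(-1,2).astype(float)
    f=toF(FP,px2w(r,g,.051)).reshape(420,560,2)
    roi=(f[...,0]>-.02)&(f[...,0]<.15)&(f[...,1]>-.03)&(f[...,1]<.12)
    red=roi&((hsv[...,0]<12)|(hsv[...,0]>168))&(hsv[...,1]>90)
    q=(f[red]*1000).astype(np.float32);print(n,len(q),q.mean(0),cv2.minAreaRect(q),q.min(0),q.max(0))
    b=roi&(hsv[...,0]>100)&(hsv[...,0]<125)&(hsv[...,1]>130)
    q=(f[b]*1000).astype(np.float32);print("blue",len(q),q.mean(0),cv2.fitLine(q,2,0,.01,.01).ravel())
E
```

```text
force: [-0.4, -0.1, -0.0]
gripper_force: 0.0
t9.8 filler mm [-38.3  41.7] z 35.6 psi -0.004 F_filler [-0.4 -0.1 -0. ] q7 1.6 tilt -1.0
top 27 [65.02172  43.171165] ((65.81919860839844, 43.71910095214844), (60.481266021728516, 11.853358268737793), 83.36136627197266) [56.702255 13.951971] [68.76665 74.44214]
blue 4 [69.42815 91.58464] [ 0.96309674  0.26915538 69.42815    91.58464   ]
scene 146 [45.849022 45.63551 ] ((45.248817443847656, 45.168212890625), (60.04777526855469, 61.43402862548828), 1.6892606019973755) [14.423752 13.925404] [76.09112 75.16897]
blue 57 [46.43728  91.701004] [9.9924880e-01 3.8753223e-02 4.6437283e+01 9.1700996e+01]
```

Scaled: -0.004 m / 0.75 = -0.0053, -0.003 m / 0.75 = -0.004, -0.004 rad / 1.5708 = -0.0025.

```bash
python3 nudge.py '[[[-0.0053,0,0],-0.0025,0],[[-0.0053,0,0],0,0],[[-0.0053,0,0],0,0],[[-0.004,0,0],0,0],[[-0.004,0,0],0,0],[[-0.004,0,0],0,0],[[-0.004,0,0],0,0]]'|grep force:
python3 nudge.py '[[[-0.0053,0,0],0,0],[[-0.0053,0,0],0,0],[[-0.0053,0,0],0,0],[[-0.0053,0,0],0,0],[[-0.0053,0,0],0,0]]'|grep force:
python3 nudge.py '[[[-0.0053,0,0],0,0],[[-0.0053,0,0],0,0],[[-0.0053,0,0],0,0],[[-0.0053,0,0],0,0]]'|grep force:
python3 -c "
from cell import arm
from h import *
state(arm)"
```

```text
force: [-3.4, -0.1, 2.3]
gripper_force: 1.8
force: [-1.4, -0.5, -1.0]
gripper_force: 0.8
force: [-1.7, -0.4, -0.3]
gripper_force: 0.8
t11.4 filler mm [23.9 42.4] z 37.7 psi 0.002 F_filler [-1.7 -0.5 -0.3] q7 1.61 tilt -1.0
```

Scaled: -0.002 m / 0.75 = -0.0027, -0.0015 m / 0.75 = -0.002.

```bash
for k in 1; do python3 nudge.py '[[[-0.0027,0,0],0,0],[[-0.002,0,0],0,0]]'|grep force: ; done
python3 nudge.py '[[[-0.0013,0,0],0,0],[[-0.0013,0,0],0,0]]'|grep force:
python3 nudge.py '[[[-0.0013,0,0],0,0],[[-0.0013,0,0],0,0]]'|grep force:
python3 -c "
from cell import arm
from h import *
state(arm)"
```

```text
force: [-3.5, 0.6, 1.7]
gripper_force: 1.5
force: [-2.6, -0.3, 0.8]
gripper_force: 1.3
force: [-4.9, 0.8, 2.8]
gripper_force: 2.3
t12.1 filler mm [30.7 42.4] z 37.8 psi 0.002 F_filler [-4.9  0.5  2.8] q7 1.62 tilt -1.0
```

Scaled: -0.001 m / 0.75 = -0.0013.

```bash
python3 nudge.py '[[[-0.0013,0,0],0,0],[[-0.0013,0,0],0,0]]'|grep force:
python3 -c "
from cell import arm
from h import *
state(arm)"
```

```text
force: [-8.1, 0.6, 7.1]
gripper_force: 4.4
t12.2 filler mm [32.4 42.4] z 37.7 psi 0.002 F_filler [-8.1  0.1  7.1] q7 1.62 tilt -1.0
```

```bash
python3 nudge.py '[[[-0.0013,0,0],0,0],[[-0.0007,0,0],0,0]]'|grep force:
python3 nudge.py '[[[0,0,0],0,0],[[0,0,0],0,0],[[0,0,0],0,0]]'|grep force:
python3 -c "
from cell import arm
from h import *
state(arm)"
```

```text
force: [-11.3, 1.0, 9.9]
gripper_force: 5.8
force: [-10.6, 0.5, 7.3]
gripper_force: 5.1
t12.8 filler mm [32.5 42.4] z 37.5 psi 0.002 F_filler [-10.6  -0.2   7.3] q7 1.62 tilt -1.0
```

Scaled: -0.03 m / 0.75 = -0.04, -0.02 m / 0.75 = -0.0267.

```bash
python3 nudge.py '[[[0,0,0],0,0],[[0,0,0],0,0],[[0.0027,0,0],0,0],[[0.004,0,0],0,0],[[0.008,0,0],0,0],[[0.0107,0,0],0,0],[[0,0,-0.0267],0,0],[[0,0,-0.04],0,0],[[0,0,-0.04],0,0],[[0,0,0],0,0]]'|grep force:
python3 - <<'E'
from cell import arm
from h import *
state(arm)
r=arm.get_image("scene")
im=r["image"];hsv=cv2.cvtColor(im,cv2.COLOR_BGR2HSV)
g=np.stack(np.meshgrid(np.arange(560),np.arange(420)),-1).reshape(-1,2).astype(float)
f=toF(FP,px2w(r,g,.051)).reshape(420,560,2)
roi=(f[...,0]>.03)&(f[...,0]<.15)&(f[...,1]>-.03)&(f[...,1]<.12)
red=roi&((hsv[...,0]<12)|(hsv[...,0]>168))&(hsv[...,1]>90)
q=(f[red]*1000).astype(np.float32);print(len(q),q.mean(0),cv2.minAreaRect(q))
cv2.imwrite("pics/s7.png",cv2.resize(im[190:310,205:345],None,fx=5,fy=5,interpolation=cv2.INTER_CUBIC))
E
```

```text
force: [0.3, -0.1, 0.6]
gripper_force: 0.0
t13.8 filler mm [17.7 42.5] z 121.6 psi 0.002 F_filler [ 0.3 -0.   0.6] q7 1.57 tilt -1.0
149 [94.91231  44.589954] ((94.89068603515625, 44.075775146484375), (59.280914306640625, 60.95705032348633), 1.1584270000457764)
```

View pics/s7.png

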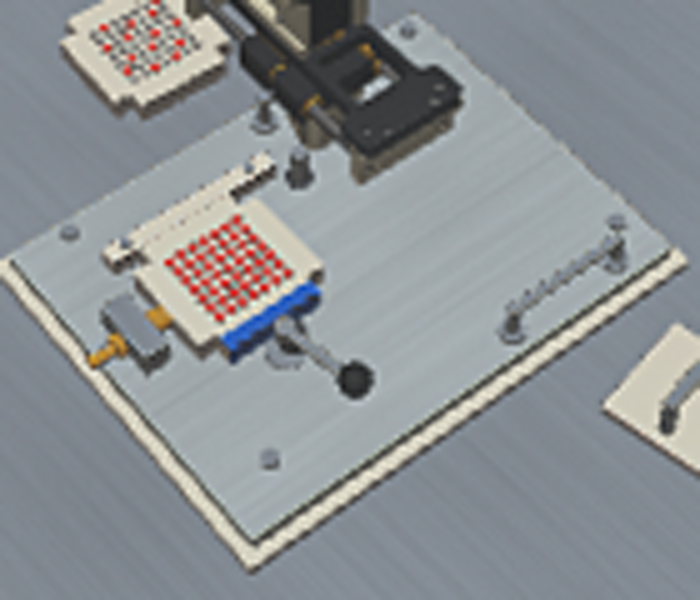

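The plate sits square on the fence and touches the brass screw (crop (158,320)), with its blue edge to the clamp. The lever is still open, with its ball at (354,380).

Run:
```python
from cell import arm
from h import *
r=arm.get_image("scene")
b=toF(FP,px2w(r,[np.array([354,379])/5+[204.5,189.5]],.063))[0]*1000-[3,3]
print("ball",b,"phi",np.arctan2(92-b[0],b[1]-105),np.hypot(*(b-[92,105])))
go(arm,128,169,.05,-1.5)
```

```text
ball [ 85.54189331 163.87689223] phi 0.1092515508274161 59.23002263183792
t13.8 filler mm [15.6 42.6] z 118.3 psi 0.002 F_filler [-0.2  0.1 -0.9] q7 1.57 tilt -1.0
tool delta [-0.1125  0.1261  0.0686] turn 1.502
```

Units first: shifts go in shares of 0.75 m and turns go in shares of 90 degrees. So 0.033 m / 0.75 = 0.044, -0.03 m / 0.75 = -0.04, 0.14 rad / 1.5708 = 0.0891.

```bash
python3 nudge.py '[[[-0.04,0.044,-0.0133],0,0],[[-0.04,0.044,0],0,0],[[-0.04,0.044,0],0,0],[[-0.03,0.036,0],0,0],[[0,0,0],0.0891,0],[[0,0,0],0.0891,0],[[0,0,0],0.0891,0],[[0,0,0],0.0891,0],[[0,0,0],0.0891,0],[[0,0,0],0.0891,0]]'|grep force:
python3 nudge.py '[[[0,0,0],0.0891,0],[[0,0,0],0.0891,0],[[0,0,0],0.0891,0],[[0,0,0],0.0891,0],[[0,0,0],0.0573,0],[[0,0,0],0,0]]'|grep force:
python3 -c "
from cell import arm
from h import *
go(arm,128,169,.05,-1.5)"
```

```text
force: [0.2, 0.4, -0.5]
gripper_force: 0.0
force: [0.5, 0.0, -0.4]
gripper_force: 0.0
t15.4 filler mm [126.8 168.6] z 125.9 psi -1.489 F_filler [ 0.5  0.1 -0.4] q7 0.16 tilt -1.0
tool delta [0.0004 0.0014 0.0759] turn 0.011
```

Scaled: 0.03 m / 0.75 = 0.04, 0.016 m / 0.75 = 0.0213, 0.01 rad / 1.5708 = 0.0064.

```bash
python3 nudge.py '[[[0,0.0027,0.04],0.0064,0],[[0,0,0.04],0,0],[[0,0,0.0213],0,0],[[0,0,0],0,0],[[0,-0.0053,0],0,0],[[0,-0.004,0],0,0],[[0,-0.004,0],0,0]]'|grep force:
python3 nudge.py '[[[0.0019,-0.0041,0],-0.0318,0],[[0.0019,-0.0041,0],-0.0318,0],[[0.0019,-0.0041,0],-0.0318,0],[[0.0019,-0.0041,0],-0.0318,0]]'|grep force:
python3 nudge.py '[[[0.0019,-0.0041,0],-0.0318,0],[[0.0019,-0.0041,0],-0.0318,0],[[0.0019,-0.0041,0],-0.0318,0],[[0.0019,-0.0041,0],-0.0318,0]]'|grep force:
python3 -c "
from cell import arm
from h import *
p,R,ps=state(arm);ph=ps+np.pi/2
print('ideal',92-62*np.sin(ph)+30*np.cos(ph),105+62*np.cos(ph)+30*np.sin(ph))"
```

```text
force: [0.9, -0.6, -0.4]
gripper_force: 0.0
force: [4.4, 0.4, -1.2]
gripper_force: 2.0
force: [4.6, -0.1, -0.9]
gripper_force: 1.9
t16.9 filler mm [ 95.  173.2] z 53.4 psi -1.095 F_filler [ 4.6  0.2 -0.9] q7 0.52 tilt -1.0
ideal 90.29895794613114 173.8556929812704
```

Scaled: -0.0063 m / 0.75 = -0.0084, 0.0027 m / 0.75 = 0.0036, -0.1 rad / 1.5708 = -0.0637.

```bash
python3 nudge.py '[[[0.0036,-0.0084,0],-0.0637,0],[[0.0036,-0.0084,0],-0.0637,0],[[0.0036,-0.0084,0],-0.0637,0],[[0.0036,-0.0084,0],-0.0637,0]]'|grep force:
python3 nudge.py '[[[0.0019,-0.0044,0],-0.0318,0],[[0.0019,-0.0044,0],-0.0318,0],[[0.0019,-0.0044,0],-0.0318,0],[[0.0019,-0.0044,0],-0.0318,0],[[0.0019,-0.0044,0],-0.0318,0],[[0.0019,-0.0044,0],-0.0318,0]]'|grep force:
python3 -c "
from cell import arm
from h import *
p,R,ps=state(arm);ph=ps+np.pi/2
print('ideal',92-62*np.sin(ph)+30*np.cos(ph),105+62*np.cos(ph)+30*np.sin(ph))"
```

```text
force: [4.6, 1.2, -0.6]
gripper_force: 2.2
force: [5.8, 4.0, -0.3]
gripper_force: 2.5
t17.9 filler mm [ 51.1 156.2] z 53.7 psi -0.395 F_filler [ 5.5  4.3 -0.3] q7 1.1 tilt -1.0
ideal 46.312036716702096 156.54231282183622
```

Scaled: -0.0033 m / 0.75 = -0.0044, 0.0016 m / 0.75 = 0.0021, -0.05 rad / 1.5708 = -0.0318.

```bash
python3 nudge.py '[[[0.0021,-0.0044,0],-0.0318,0],[[0.0021,-0.0044,0],-0.0318,0],[[0.0021,-0.0044,0],-0.0318,0],[[0.0021,-0.0044,0],-0.0318,0]]'|grep force:
python3 nudge.py '[[[0.0021,-0.0044,0],-0.0318,0],[[0.0021,-0.0044,0],-0.0318,0],[[0.0021,-0.0044,0],-0.0318,0]]'|grep force:
python3 -c "
from cell import arm
from h import *
p,R,ps=state(arm);ph=ps+np.pi/2
print('ideal',92-62*np.sin(ph)+30*np.cos(ph),105+62*np.cos(ph)+30*np.sin(ph))"
```

```text
force: [6.8, 7.7, 0.0]
gripper_force: 4.1
force: [8.2, 10.0, 1.2]
gripper_force: 5.1
t18.6 filler mm [ 35.8 139.2] z 54.3 psi -0.043 F_filler [ 7.5 10.5  1.2] q7 1.4 tilt -1.0
ideal 31.350201096400102 137.64355821525731
```

Scaled: -0.002 m / 0.75 = -0.0027, -0.0015 m / 0.75 = -0.002, -0.02 rad / 1.5708 = -0.0127.

```bash
python3 nudge.py '[[[0,-0.0027,0],-0.0127,0],[[0,-0.0027,0],-0.0127,0],[[0,-0.002,0],0,0]]'|grep force:
python3 nudge.py '[[[0,-0.002,0],0,0],[[0,-0.002,0],0,0]]'|grep force:
python3 - <<'E'
from cell import arm
from h import *
state(arm)
r=arm.get_image("scene");cv2.imwrite("pics/s8.png",cv2.resize(r["image"][190:310,205:345],None,fx=5,fy=5,interpolation=cv2.INTER_CUBIC))
E
```

```text
force: [1.9, 12.1, 4.9]
gripper_force: 6.5
force: [2.5, 17.7, 6.1]
gripper_force: 9.5
t19.1 filler mm [ 34.2 133.4] z 54.2 psi -0.003 F_filler [ 1.3 17.9  6.1] q7 1.44 tilt -1.0
```

View pics/s8.png

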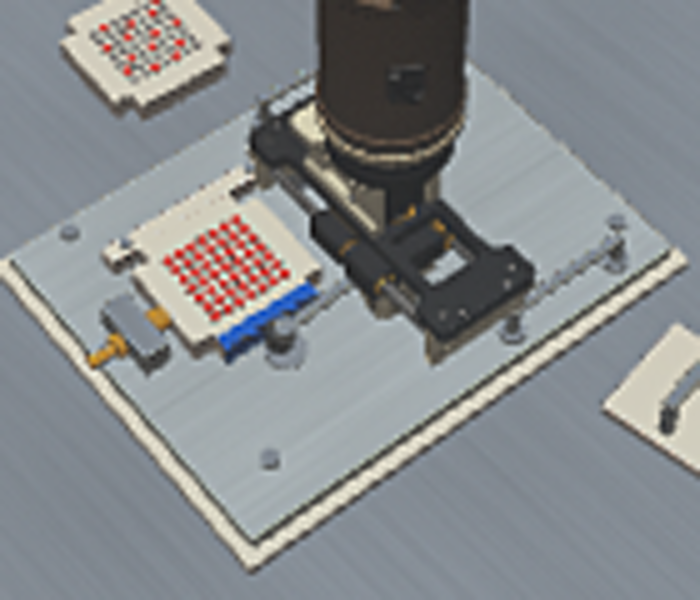

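The lever now lies along the plate and the plate is still on the screw at (160,320). I'll press a little more to confirm the end stop, then back off and check.

Scaled: -0.0015 m / 0.75 = -0.002, -0.001 m / 0.75 = -0.0013.

```bash
python3 nudge.py '[[[0,-0.002,0],0,0],[[0,-0.0013,0],0,0],[[0,0,0],0,0]]'|grep force:
python3 -c "
from cell import arm
from h import *
state(arm)"
python3 nudge.py '[[[0,0.004,0],0,0],[[0,0.008,0],0,0],[[0,0.0133,0],0,0],[[0,0,-0.04],0,0],[[0,0,-0.04],0,0],[[0,0,-0.04],0,0],[[0.04,0,0],0,0],[[0.04,0,0],0,0],[[0.04,0,0],0,0],[[0.04,0,0],0,0]]'|grep force:
python3 nudge.py '[[[0,0,0],0,0],[[0,0,0],0,0]]'|grep force:
python3 - <<'E'
from cell import arm
from h import *
state(arm)
r=arm.get_image("scene");im=r["image"];cv2.imwrite("pics/s9.png",cv2.resize(im[190:310,205:345],None,fx=5,fy=5,interpolation=cv2.INTER_CUBIC))
hsv=cv2.cvtColor(im,cv2.COLOR_BGR2HSV)
g=np.stack(np.meshgrid(np.arange(560),np.arange(420)),-1).reshape(-1,2).astype(float)
f=toF(FP,px2w(r,g,.051)).reshape(420,560,2)
roi=(f[...,0]>.03)&(f[...,0]<.15)&(f[...,1]>-.03)&(f[...,1]<.12)
red=roi&((hsv[...,0]<12)|(hsv[...,0]>168))&(hsv[...,1]>90)
q=(f[red]*1000).astype(np.float32);print(len(q),q.mean(0),cv2.minAreaRect(q))
E
```

```text
force: [3.1, 21.4, 3.9]
gripper_force: 10.6
t19.5 filler mm [ 34.1 133.2] z 54.3 psi -0.002 F_filler [ 1.7 21.6  3.9] q7 1.44 tilt -0.9999
force: [-0.1, 0.1, 0.1]
gripper_force: 0.0
force: [0.8, -0.6, -0.4]
gripper_force: 0.0
t20.7 filler mm [-87.7 144.3] z 142.2 psi -0.008 F_filler [ 0.8 -0.6 -0.4] q7 1.27 tilt -1.0
145 [96.03139  43.694565] ((96.02391815185547, 43.594993591308594), (59.195228576660156, 59.49644088745117), 88.18576049804688)
```

View pics/s9.png

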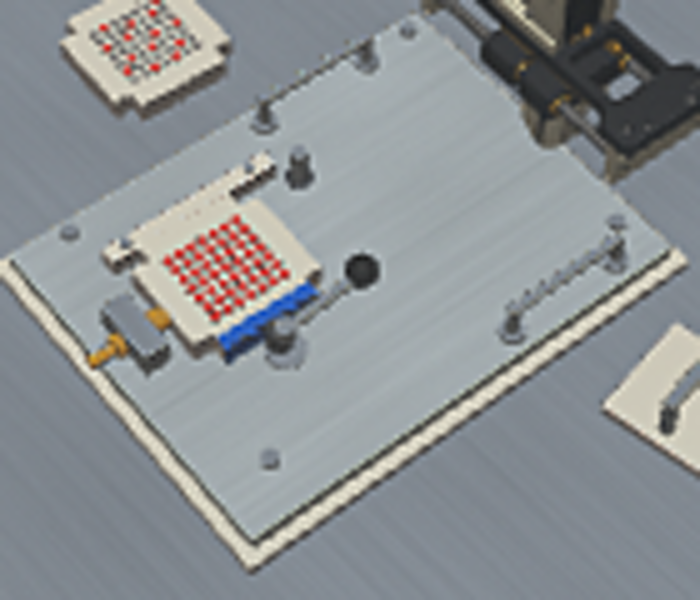

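The lever is closed with its ball at (362,270), and the plate is square on the fence and touching the screw at (160,320). Handing in.

```bash
python3 -c "
from cell import arm
print(arm.sign_off())"
```

```text
the job is handed in; nothing more can be done
None
```

I turned the plate a quarter turn round the post, pressed it on the stop screw at about 10.6 N, clamped it with the lever closed to its end stop, and handed the job in; the sign-off returned no verdict.

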